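# Lock the levelled foot of the vial platform

## Robot

A 7-joint arm with a two-finger parallel gripper is mounted at the origin on the work surface. World frame = base frame: x ahead of the robot, y to its left, z up, the work surface at z = 0. Lengths are in m, angles in degrees, forces in N, time in s.
With the tool pointing down it reaches from about 0.425 to 0.875 m from the base axis. Payload 4.7 kg.
Tool frame: the origin (TCP) lies at the very end of the fingers, on their centre line; the grasp point (between the pads) lies 19 mm behind it; z points along the fingers, y is the direction in which the jaws open and shut (so a half turn about z gives the same grasp; the last joint's range is limited). The gripper opens to 87 mm and grips with 3 to 60 N. Pads are 19 mm wide; open, the fingers measure 117 mm over their backs; the gripper's body (75 mm by 190 mm) begins 51 mm behind the grasp point.
Start: joints at [76.725, 18.392, -4.016, 83.108, 1.295, 78.541, -3.26], TCP at [0.158, -0.63, 0.223] pointing down, gripper open.
Joint ranges: [-163.93, 163.93], [-17.29, 119.83], [-79.2, 71.16], [3.27, 140.29], [-89.18, 269.18], [5.43, 117.66], [-154.24, 154.24]. Speed limits (degrees/s): [147.25, 147.25, 180, 180, 180, 180, 180].

## Interface

Orientations are given as [roll, pitch, yaw] about the fixed x, y, z axes, in that order (R = Rz(yaw) Ry(pitch) Rx(roll)).
In Python, from cell import * gives the robot as it stands.
- The arm moves only by the tool arm_command, never from a script. Its argument "targets" is a list that holds one entry, the list of rows, each a list of 7 numbers: the shift along the tool's x, y, z in m, then the turn, a rotation vector about the tool's x, y, z in degrees, then the gripper's target within -1 to 1 (shut at 1, half-way at 0, fully open at -1). In form: [[[tx, ty, tz, rx, ry, rz, claw], ...]]. A call has 1 to 10 rows; each row is the pose to reach, as a shift and turn from the pose commanded when the call began, along the tool's axes at that moment; what a row does not reach only later rows make up. A row lasts 1/10 s, in which the tool goes at most 50 mm and 8.59 degrees, less where a joint would pass 70% of its speed; a pose out of reach is approached as far as the arm can. A call with a gripper value outside its range is refused whole. The fingers move at their own pace and stop on an object; "newtons" is the grip in N (left out, the last holds). Time passes only in rows, so rows that repeat a pose let the fingers close. It gives the time, the measured TCP pose, the force and the opening at its end, in the units of the state.
- get_obs(): the state, without advancing time (a new reading comes with each control period).
- read_camera(name): name is "scene" or "top"; returns a dict with "img" (480x640x3 uint8, red, green, blue), "z_map" (480x640 float32, m along the optical axis (not along the pixel's ray), 0 where there is no reading), "K" (3x3 intrinsics, pixels), "origin" and "attitude" of the camera in the world. Camera axes: x right, y down, z forward; pixel columns grow to the right and rows downward; lengths in m; the calibration is good to about 2 mm. A picture is of the moment at which its call begins.
- sign_off(): hands the job in, once; it reports no verdict.
Trained networks look in the newest picture that a camera, given by its name, has taken for a name from the list of things; names that differ only in an ending like _2 or _b are one class to them, and where a whole thing is asked for, a point or a joint stands for the part that bears it (a point fixed in the world has none). Each returns a list of dicts, best first, with "conf" (0 to 1); they miss things now and then, are a little off and sometimes report something else, mostly with a low value. They report only what shows in the picture. A call takes as long as a camera call.
- search_frame(thing, camera): "position" ([column, row] in pixels, amid what is visible of it).
The state is a dict: "time_s": time; "qpos": joint angles; "joint_velocities": joint speeds; "effort": joint torques, N m; "tool_pos": TCP position; "tool_rot": TCP orientation; "force": force on the tool from outside, world axes, zero at the start; "wrist_torque": the same for the moment, N m; "grip_width": finger opening in m.
Only numpy, scipy, OpenCV 4.12 (cv2) and the standard library are available. Lean on these libraries where they do the work, as an engineer would, in place of code of your own. Each camera call takes 0.05 s, during which the arm holds its last target.

## Task

The blue levelling foot of the vial platform has just been set. Lock it: turn its steel jam nut clockwise, seen from above, until it is snug on the blue disc with its two wings in line with the two white marks, but do not let the blue-capped screw turn with it. Leave the nut of the black foot where it is; that side is still to be adjusted. Let go when done.

Things in the scene. Friction and masses are not known exactly. Their poses are not given: they have to be found in the camera images.
- blue_nut_grip (a point): Grip point of the blue foot's jam nut, on its vertical turning axis, 62 mm above the bench; x along the nut's length, y across its flats, z up; turns with the nut. Plain steel oblong 60 mm long, 22 mm across two parallel flats, round-ended wings with an orange line on each, 40 to 66 mm above the bench, on a collar 28 mm wide. It stands on a blue disc 84 mm across, top 36 mm above the bench.
- blue_nut (a joint): Turn of the blue foot's nut on its screw, rad, growing clockwise seen from above. Starts loose, between 0.1 and 0.6. Tight at 1.3, where it stops dead, wings pointing at the two white marks on the blue disc's rim. Turns easily (0.06 N m), stays where left, does not rise or sink. Bottles and a beaker, up to 70 mm high, stand 80 mm or more from the discs.
- blue_screw (a joint): Turn of the blue adjusting screw, rad, clockwise positive, 0 at the start. Its blue cap, 18 mm across, stands in the nut's middle, top 78 mm above the bench. A stiff insert holds it (1.2 N m): turning the loose nut does not move it, but forcing the nut hard past its stop, either way, drags it along and spoils the setting.
- black_nut_end (a point): End of one wing of the black foot's nut, 30 mm from that nut's axis, 62 mm above the bench, x pointing away from that axis. Same nut, but on a black disc with a black-capped screw, 260 mm from the blue one at the other end (left or right) of the aluminium platform; to be left alone. Between the feet a white vial rack, 88 mm high, its side 82 mm from each foot's axis.

How it is judged (in metres and radians):
At the end, for the whole second after the job is handed in: The blue foot's nut is turned to within 0.18 rad (10 degrees) of tight (joint above 1.12) and at rest, and the blue screw is within 0.2 rad (11 degrees) of where it started (value of joint blue_nut above 1.12 rad and velocity of joint blue_nut between -0.1 and 0.1 rad/s and value of joint blue_screw between -0.2 and 0.2 rad); the robot touches nothing.
It fails at once if the black foot's nut is turned by more than about 15 degrees (its wing end moves 8 mm) (distance of black_nut_end from where it was at the start of the episode above 0.008 m).
It fails at once if the blue screw is turned more than 0.35 rad (20 degrees) at any time (value of joint blue_screw above 0.35 rad or value of joint blue_screw below -0.35 rad).
It also fails if it takes over 29 s, if anything falls off the work surface, if the arm or the gripper's body presses on something with over 40 N, if the wrist force passes 120 N, or if a joint passes its speed limit or range.

## Working session

There is one attempt and no reset: what is moved stays moved. The work goes in short steps, Python scripts to look and compute and a tool call to move; the robot and the scene stay as the last step left them, time stands still between calls to the robot, and variables do not carry over. Pictures are saved under pics/ and viewed, and the job is handed in when it is done.

Besides the shell and the picture viewer there is one more tool, called after "Request:" by a JSON object that holds its "name" and its "arguments". arm_command: Moves the arm, as the interface text tells. Its arguments: {"type":"object","properties":{"targets":{"type":"array","items":{"type":"array","items":{"type":"array","items":{"type":"number"}}}},"newtons":{"type":"number"}},"required":["targets"]}

```bash
mkdir -p pics; cat > h.py <<'E'
from cell import *
import numpy as np, cv2
from scipy.spatial.transform import Rotation as R
def grab(name,fn):
    c=read_camera(name); cv2.imwrite('pics/'+fn,c['img'][:,:,::-1]); return c
def rot(c):
    a=np.array(c['attitude'],float)
    return a if a.shape==(3,3) else (R.from_euler('xyz',a,degrees=True).as_matrix() if a.size==3 else R.from_quat(a).as_matrix())
def ray(c,uv,z):
    K=np.array(c['K']);d=rot(c)@np.linalg.inv(K)@np.array([uv[0],uv[1],1.]);o=np.array(c['origin']);return o+d*(z-o[2])/d[2]
E
python3 - <<'E'
from h import *
for n in('top','scene'):
    c=grab(n,n+'1.png');print(n,c['origin'],c['attitude'],c['K'])
    for t in('blue_nut_grip','blue_nut','blue_screw','black_nut_end'):
        for d in search_frame(t,n)[:3]:print(t,d,ray(c,d['position'],.066).round(4))
o=get_obs();print(o)
E
```

```text
top [0.51838493 0.04623534 0.8727052 ] [-176.47193945    2.59080141  -90.58750597] [[513.93702446   0.         315.94709473]
 [  0.         513.93702446 240.58330488]
 [  0.           0.           1.        ]]
blue_nut_grip {'position': [442.3, 264.2], 'conf': 0.71} [ 0.5292 -0.1138  0.066 ]
blue_nut {'position': [442.5, 265.5], 'conf': 0.72} [ 0.5272 -0.114   0.066 ]
blue_screw {'position': [446.3, 262.8], 'conf': 0.72} [ 0.5314 -0.12    0.066 ]
black_nut_end {'position': [286.1, 248.5], 'conf': 0.7} [0.5567 0.1295 0.066 ]
scene [0.94613897 0.18437366 0.64482659] [-145.62253411   -0.19862209  106.36153502] [[562.68733396   0.         309.60427414]
 [  0.         562.68733396 236.84048733]
 [  0.           0.           1.        ]]
blue_nut {'position': [183.7, 193.0], 'conf': 0.69} [ 0.5456 -0.1037  0.066 ]
blue_screw {'position': [175.7, 187.4], 'conf': 0.68} [ 0.5398 -0.1177  0.066 ]
black_nut_end {'position': [359.9, 247.4], 'conf': 0.85} [0.5631 0.1386 0.066 ]
{'time_s': 0.5, 'qpos': array([76.72391112, 18.39360032, -4.0161095 , 83.10762196,  1.29761896,
       78.5421758 , -3.26057835]), 'joint_velocities': array([ 0.08792037, -0.17757691,  0.1312243 , -0.0437948 ,  0.02601668,
       -0.01807768,  0.14618979]), 'effort': array([-2.42647502e-04, -4.90607178e+01, -4.02598539e-01, -3.12463975e+01,
       -6.37403014e-02,  3.46785702e-02,  4.72088220e-05]), 'tool_pos': array([ 0.15813137, -0.63048406,  0.2225669 ]), 'tool_rot': array([1.79998117e+02, 5.34229871e-03, 1.40848374e+01]), 'force': array([-1.07848335, -0.19317574,  0.30971736]), 'wrist_torque': array([0.04534448, 0.04454317, 0.00063036]), 'grip_width': 0.08679250676249939}
```

View pics/top1.png

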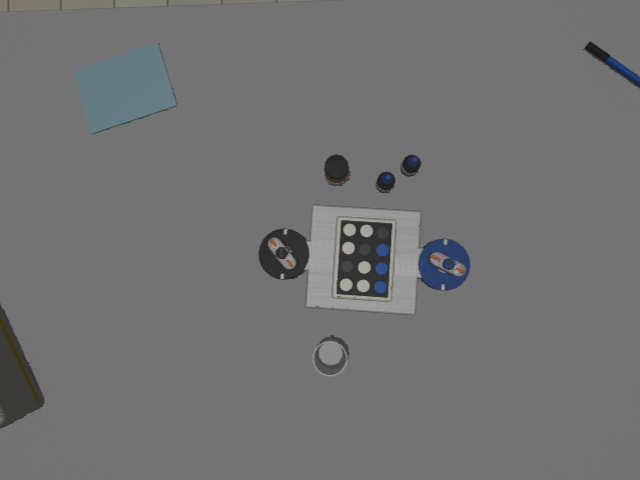

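View pics/scene1.png

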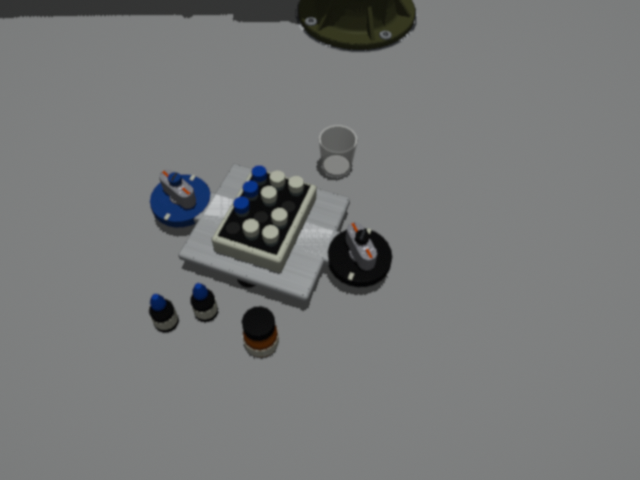

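```bash
python3 - <<'E'
import cv2
a=cv2.imread('pics/top1.png')[215:315,380:500];b=cv2.imread('pics/scene1.png')[140:240,120:240]
cv2.imwrite('pics/crop1.png',cv2.resize(a,None,fx=6,fy=6,interpolation=2));cv2.imwrite('pics/crop2.png',cv2.resize(b,None,fx=6,fy=6,interpolation=2))
E
```

```text
(no output)
```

View pics/crop1.png

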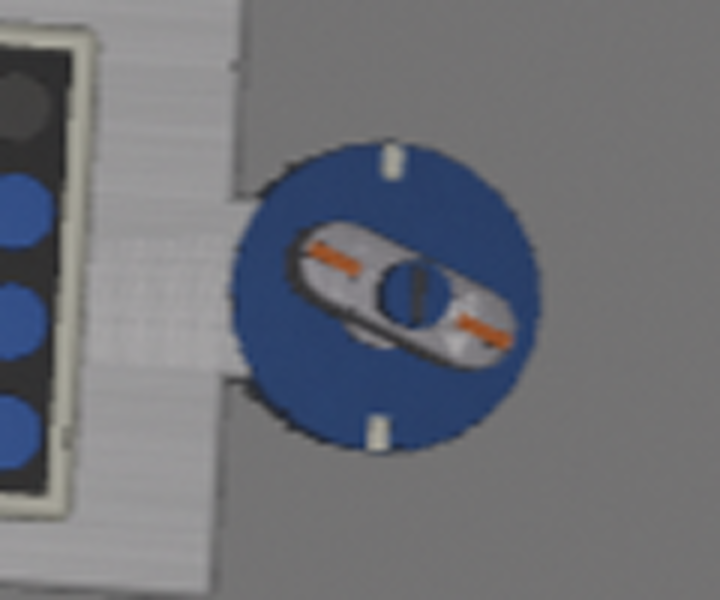

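View pics/crop2.png

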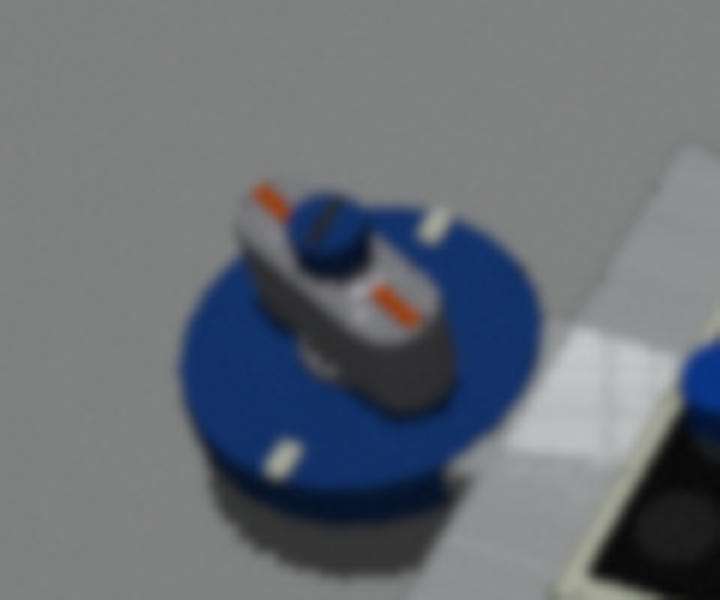

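```bash
cat > m.py <<'E'
from h import *
def rep(c,a,b,m1,m2,off,cap=None,s=6):
    f=lambda p:(np.array(p)+.5)/s-.5+np.array(off)
    A,B=ray(c,f(a),.066),ray(c,f(b),.066);M,N=ray(c,f(m1),.036),ray(c,f(m2),.036)
    an=lambda v:np.degrees(np.arctan2(v[1],v[0]))%180
    print('nut',A.round(4),B.round(4),'mid',((A+B)/2).round(4),'ang',an(A-B).round(1),'marks mid',((M+N)/2).round(4),an(M-N).round(1),np.linalg.norm(A-B),np.linalg.norm(M-N))
    if cap: print('cap',ray(c,f(cap),.078).round(4))
E
python3 - <<'E'
from m import *
rep(read_camera('top'),(332,259),(485,331),(392,160),(377,433),(380,215),(415,294))
rep(read_camera('scene'),(272,202),(397,306),(435,226),(284,459),(120,140),(330,226))
E
```

```text
nut [ 0.5394 -0.1026  0.066 ] [ 0.5204 -0.1413  0.066 ] mid [ 0.5299 -0.122   0.066 ] ang 63.8 marks mid [ 0.53   -0.1219  0.036 ] 175.4 0.04310640393296237 0.0733680643727285
cap [ 0.5299 -0.1212  0.078 ]
nut [ 0.5213 -0.1417  0.066 ] [ 0.5411 -0.1028  0.066 ] mid [ 0.5312 -0.1222  0.066 ] ang 63.1 marks mid [ 0.5315 -0.1215  0.036 ] 175.7 0.043680753004688856 0.07292301853838085
cap [ 0.5328 -0.1199  0.078 ]
```

Request:
{"name": "arm_command", "arguments": {"targets": [[[0.04,-0.033,0,0,0,-5,-0.4],[0.08,-0.066,0,0,0,-10,-0.4],[0.12,-0.1,0,0,0,-15,-0.4],[0.16,-0.133,0,0,0,-20,-0.4],[0.2,-0.166,0,0,0,-25,-0.4],[0.24,-0.2,0,0,0,-30,-0.4],[0.28,-0.233,0,0,0,-35,-0.4],[0.32,-0.266,0,0,0,-40,-0.4],[0.36,-0.299,0,0,0,-45,-0.4],[0.4,-0.332,0,0,0,-49.4,-0.4]]], "newtons": 15}}

```text
time_s: 1.6
tool_pos: [0.4545, -0.2254, 0.223]
tool_rot: [179.9, 0.0, 63.7]
force: [0.8, -0.8, 0.6]
grip_width: 0.061
```

Request:
{"name": "arm_command", "arguments": {"targets": [[[0.035,0.006,0,0,0,0,-0.4],[0.07,0.012,0,0,0,0,-0.4],[0.1,0.018,0,0,0,0,-0.4],[0.1087,0.0188,0,0,0,0,-0.4],[0.1087,0.0188,0,0,0,0,-0.4],[0.1087,0.0188,0,0,0,0,-0.4],[0.1087,0.0188,0,0,0,0,-0.4]]]}}

```text
time_s: 2.3
tool_pos: [0.5181, -0.1402, 0.2224]
tool_rot: [-180.0, 0.1, 63.3]
force: [0.4, -0.4, 0.7]
grip_width: 0.0607
```

```bash
python3 - <<'E'
from h import *
o=get_obs();print(o['tool_pos'],o['tool_rot'],o['qpos'])
c=read_camera('scene');cv2.imwrite('pics/s2.png',cv2.resize(c['img'][20:260,60:380,::-1],None,fx=2.5,fy=2.5))
E
```

```text
[ 0.51805416 -0.14017751  0.22244015] [-1.79993518e+02  6.34057510e-02  6.33167325e+01] [ 44.39907031   6.73146561 -34.46171913  98.25566222   3.97625313
  76.24231146 -17.5099176 ]
```

View pics/s2.png

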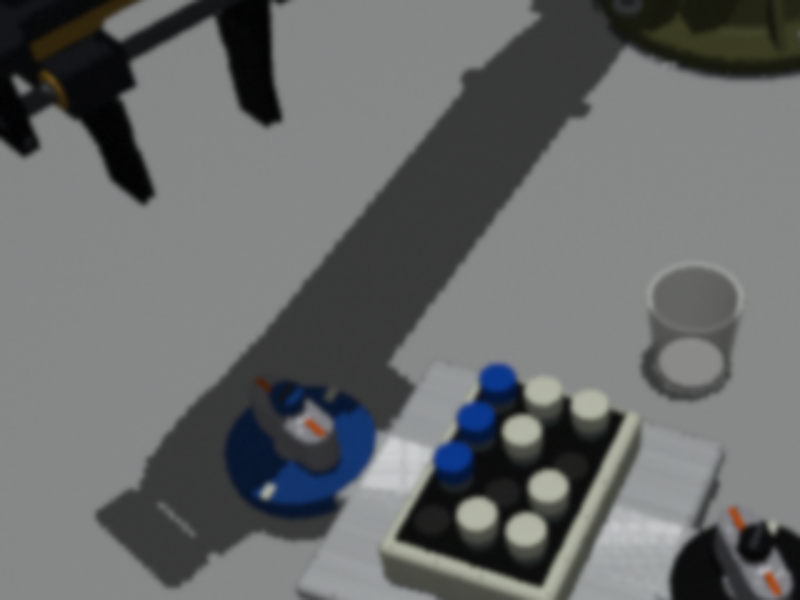

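Request:
{"name": "arm_command", "arguments": {"targets": [[[0.012,0.002,0.02,0,0,0,-0.4],[0.0217,0.0032,0.04,0,0,0,-0.4],[0.0217,0.0032,0.07,0,0,0,-0.4],[0.0217,0.0032,0.1,0,0,0,-0.4],[0.0217,0.0032,0.1,0,0,0,-0.4],[0.0217,0.0032,0.1,0,0,0,-0.4]]]}}

```text
time_s: 2.95
tool_pos: [0.5311, -0.1211, 0.1229]
tool_rot: [-180.0, 0.0, 63.4]
force: [0.5, 0.6, 0.8]
grip_width: 0.0608
```

```bash
python3 - <<'E'
from h import *
o=get_obs();print(o['tool_pos'],o['tool_rot'],o['qpos'])
p=R.from_euler('xyz',o['tool_rot'],degrees=True).as_matrix().T@(np.array([.5306,-.122,.045])-o['tool_pos']);print(p)
c=read_camera('scene');cv2.imwrite('pics/s3.png',cv2.resize(c['img'][80:280,80:345,::-1],None,fx=3,fy=3))
c=read_camera('top');cv2.imwrite('pics/t3.png',cv2.resize(c['img'][180:340,350:560,::-1],None,fx=3,fy=3))
E
```

```text
[ 0.53112941 -0.12106022  0.12286729] [-1.79966743e+02  1.55830667e-02  6.34062258e+01] [ 41.51779029  12.72789807 -35.12450848 104.26136658   8.0102503
  65.52114374 -22.87434881]
[-1.05617684e-03 -7.49605438e-06  7.78675972e-02]
```

View pics/s3.png

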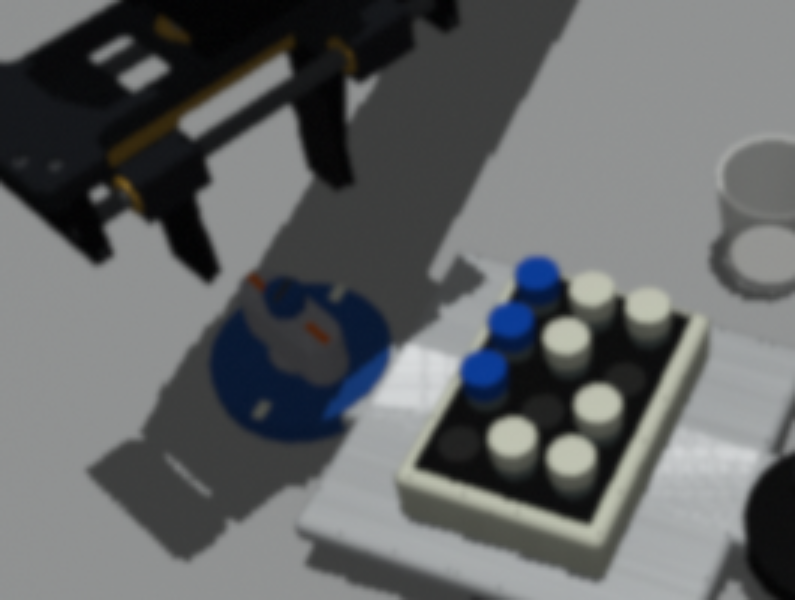

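View pics/t3.png

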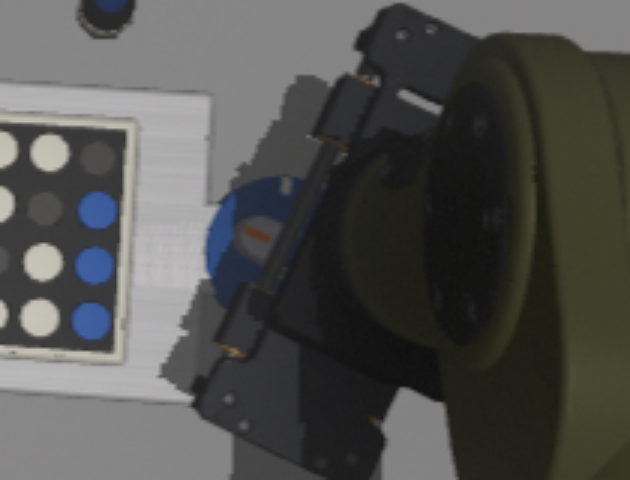

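Request:
{"name": "arm_command", "arguments": {"targets": [[[-0.001,0,0.025,0,0,0,-0.4],[-0.001,0,0.05,0,0,0,-0.4],[-0.001,0,0.07,0,0,0,-0.4],[-0.001,0,0.077,0,0,0,-0.4],[-0.001,0,0.077,0,0,0,-0.4],[-0.001,0,0.077,0,0,0,-0.4]]]}}

```text
time_s: 3.65
tool_pos: [0.5323, -0.1215, 0.0472]
tool_rot: [179.9, -0.0, 63.5]
force: [-0.4, 0.2, 0.0]
grip_width: 0.0611
```

```bash
python3 - <<'E'
from h import *
o=get_obs();print(o['tool_pos'],o['tool_rot'],o['qpos'],o['force'],o['wrist_torque'])
c=read_camera('scene');cv2.imwrite('pics/s4.png',cv2.resize(c['img'][80:280,80:345,::-1],None,fx=3,fy=3))
E
```

```text
[ 0.53227754 -0.12145346  0.0471606 ] [ 1.79852488e+02 -1.81275936e-02  6.34741947e+01] [ 39.93753296  17.97852098 -34.03672119 108.15554176  11.89664773
  57.21448612 -25.79000356] [-0.40444553  0.22843286  0.03842956] [ 0.0045228  -0.10246549 -0.02157542]
```

View pics/s4.png

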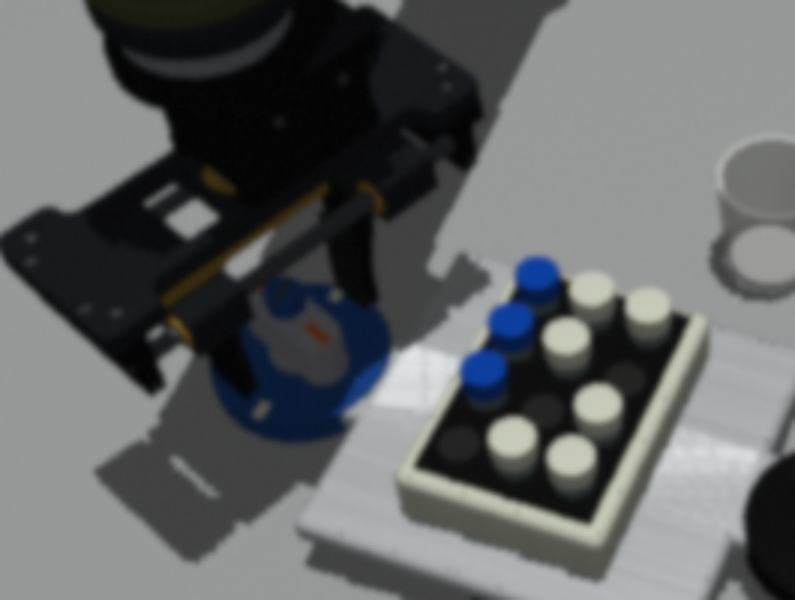

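Request:
{"name": "arm_command", "arguments": {"targets": [[[-0.001,-0.001,0.002,0,0,0,-0.4],[-0.001,-0.001,0.002,0,0,0,0.2],[-0.001,-0.001,0.002,0,0,0,1],[-0.001,-0.001,0.002,0,0,0,1],[-0.001,-0.001,0.002,0,0,0,1],[-0.001,-0.001,0.002,0,0,0,1],[-0.001,-0.001,0.002,0,0,0,1],[-0.001,-0.001,0.002,0,0,0,1]]], "newtons": 15}}

```text
time_s: 4.5
tool_pos: [0.532, -0.1227, 0.0439]
tool_rot: [179.7, -0.1, 63.5]
force: [6.1, -1.3, -3.4]
grip_width: 0.0217
```

Request:
{"name": "arm_command", "arguments": {"targets": [[[0,0.001,0,0,0,4,1],[0,0.001,0,0,0,10,1],[0,0.001,0,0,0,16,1],[0,0.001,0,0,0,22,1],[0,0.001,0,0,0,28,1],[0,0.001,0,0,0,34,1],[0,0.001,0,0,0,40,1],[0,0.001,0,0,0,46,1],[0,0.001,0,0,0,50,1],[0,0.001,0,0,0,50,1]]]}}

```text
time_s: 5.5
tool_pos: [0.532, -0.1227, 0.0439]
tool_rot: [179.9, -0.2, 13.5]
force: [5.3, -2.4, -1.7]
grip_width: 0.0218
```

```bash
python3 - <<'E'
from h import *
o=get_obs();print(o['tool_pos'],o['tool_rot'],o['qpos'],o['force'],o['wrist_torque'])
c=read_camera('scene');cv2.imwrite('pics/s5.png',cv2.resize(c['img'][80:280,80:345,::-1],None,fx=3,fy=3))
E
```

```text
[ 0.53200491 -0.12267551  0.04388868] [ 1.79902972e+02 -1.56804180e-01  1.34604783e+01] [ 33.31567461  16.91086298 -26.20400003 108.55073168   8.91752336
  56.33032842 -73.38630042] [ 5.27968326 -2.3956608  -1.73393222] [-0.41966951 -0.93552294 -0.06231092]
```

View pics/s5.png

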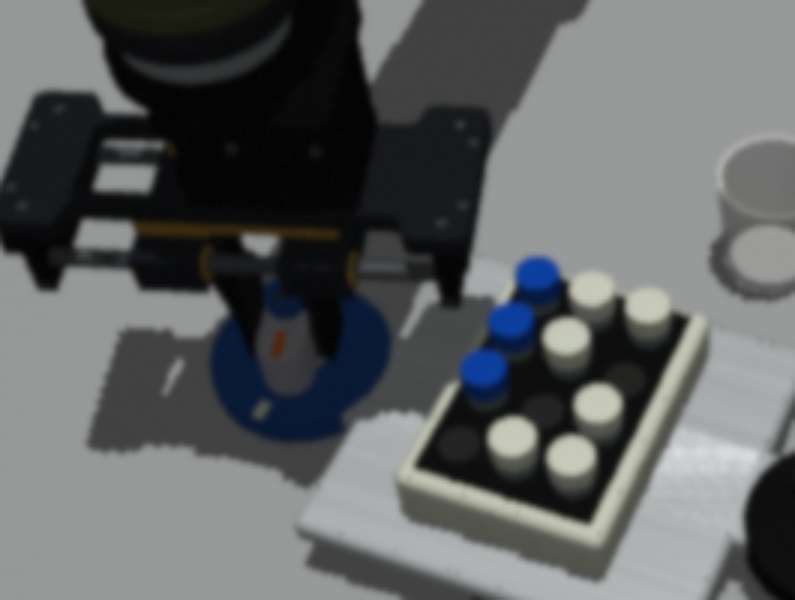

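Request:
{"name": "arm_command", "arguments": {"targets": [[[0,0,0,0,0,4,1],[0,0,0,0,0,8,1],[0,0,0,0,0,12,1],[0,0,0,0,0,14,1],[0,0,0,0,0,14,1]]]}}

```text
time_s: 6.05
tool_pos: [0.532, -0.1227, 0.0439]
tool_rot: [179.9, -0.2, -0.5]
force: [4.8, -2.2, -1.9]
grip_width: 0.0223
```

```bash
python3 - <<'E'
from h import *
o=get_obs();print(o['tool_pos'],o['tool_rot'],o['force'],o['wrist_torque'])
E
```

```text
[ 0.53198775 -0.12268832  0.04391048] [ 1.79948108e+02 -1.77099196e-01 -4.71865140e-01] [ 4.83030334 -2.24744747 -1.85233702] [-0.48201824 -1.02862543 -0.00533558]
```

Request:
{"name": "arm_command", "arguments": {"targets": [[[0,0,0,0,0,1.5,1],[0,0,0,0,0,3,1],[0,0,0,0,0,3,1]]]}}

```text
time_s: 6.35
tool_pos: [0.532, -0.1227, 0.0439]
tool_rot: [180.0, -0.2, -3.5]
force: [4.1, -2.5, -3.0]
grip_width: 0.0217
```

```bash
python3 - <<'E'
from h import *
o=get_obs();print(o['tool_pos'],o['tool_rot'],o['force'],o['wrist_torque'])
c=read_camera('scene');cv2.imwrite('pics/s6.png',cv2.resize(c['img'][140:240,120:240,::-1],None,fx=6,fy=6))
E
```

```text
[ 0.53198919 -0.12269378  0.04390781] [ 1.79957205e+02 -1.79514424e-01 -3.45294857e+00] [ 4.13950198 -2.53516518 -2.96057872] [-0.48691946 -1.02422941 -0.0083914 ]
```

View pics/s6.png

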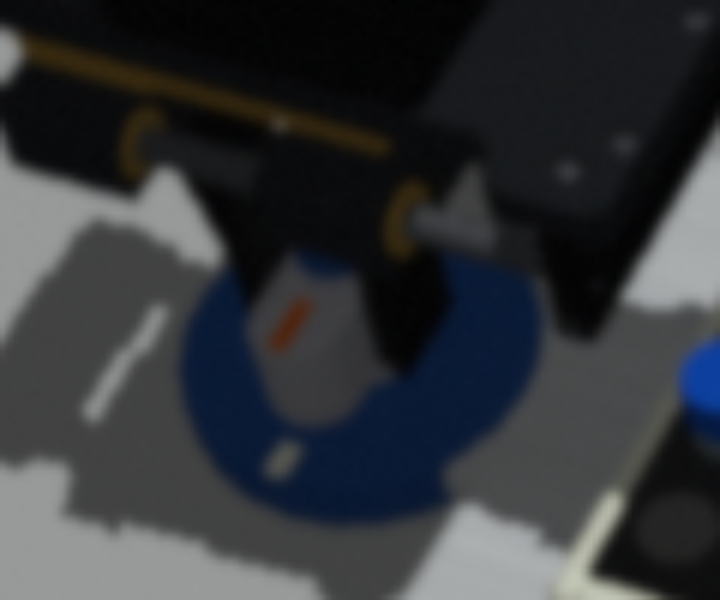

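Request:
{"name": "arm_command", "arguments": {"targets": [[[0,0,0,0,0,1.5,1],[0,0,0,0,0,1.5,1],[0,0,0,0,0,1.5,1]]]}}

```text
time_s: 6.7
tool_pos: [0.5319, -0.1227, 0.0439]
tool_rot: [179.9, -0.2, -4.9]
force: [4.6, -3.6, -2.6]
grip_width: 0.0221
```

```bash
python3 - <<'E'
from h import *
o=get_obs();print(o['tool_pos'],o['tool_rot'],o['force'],o['wrist_torque'])
E
```

```text
[ 0.53188703 -0.12269016  0.04393129] [ 1.79947369e+02 -1.67164019e-01 -4.87809492e+00] [ 4.6245645  -3.55198353 -2.62196271] [-0.49098373 -0.9273179   0.19753906]
```

The torque about the turning axis jumped to 0.2 N m, so the nut has reached its stop. I'll release it and lift.

Request:
{"name": "arm_command", "arguments": {"targets": [[[0,0,0,0,0,0,-0.2],[0,0,0,0,0,0,-0.2],[0,0,0,0,0,0,-0.2],[0,0,0,0,0,0,-0.2],[0,0,-0.02,0,0,0,-0.2],[0,0,-0.05,0,0,0,-0.2],[0,0,-0.08,0,0,0,-0.2],[0,0,-0.11,0,0,0,-0.2],[0,0,-0.14,0,0,0,-0.2],[0,0,-0.14,0,0,0,-0.2]]]}}

```text
time_s: 7.7
tool_pos: [0.5332, -0.1223, 0.1882]
tool_rot: [179.9, -0.4, -5.0]
force: [0.0, -0.3, 0.8]
grip_width: 0.0522
```

Request:
{"name": "arm_command", "arguments": {"targets": [[[-0.03,0.03,0,0,0,0,-0.2],[-0.05,0.06,0,0,0,0,-0.2],[-0.05,0.09,0,0,0,0,-0.2],[-0.05,0.12,0,0,0,0,-0.2],[-0.05,0.15,0,0,0,0,-0.2],[-0.05,0.18,0,0,0,0,-0.2],[-0.05,0.21,0,0,0,0,-0.2],[-0.05,0.21,0,0,0,0,-0.2]]]}}

```text
time_s: 8.5
tool_pos: [0.4599, -0.3317, 0.1822]
tool_rot: [179.9, 0.1, -5.4]
force: [-0.9, -0.8, 0.3]
grip_width: 0.0527
```

```bash
python3 - <<'E'
from h import *
o=get_obs();print(o['time_s'],o['tool_pos'],o['tool_rot'],o['force'],o['wrist_torque'],o['joint_velocities'])
c=read_camera('scene');cv2.imwrite('pics/s7.png',cv2.resize(c['img'][140:240,120:240,::-1],None,fx=6,fy=6,interpolation=2))
c=read_camera('top');cv2.imwrite('pics/t7.png',cv2.resize(c['img'][215:315,380:500,::-1],None,fx=6,fy=6,interpolation=2))
E
```

```text
8.5 [ 0.4598536  -0.33166067  0.18216387] [ 1.79923341e+02  1.32098077e-01 -5.40305174e+00] [-0.93962454 -0.77534665  0.26755451] [ 0.03498919  0.02485483 -0.00756245] [-1.60304876 -1.26601196 -3.11824069  1.77244805 -2.50388821  0.9281465
 -1.82327572]
```

View pics/s7.png

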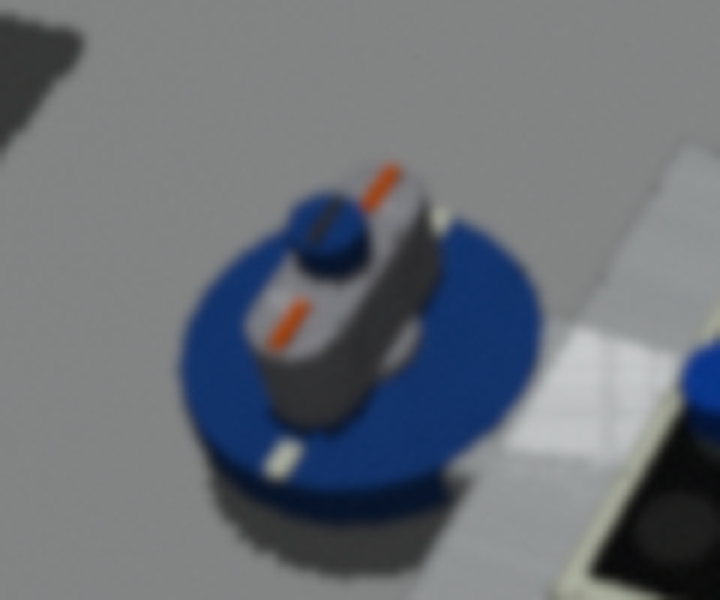

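View pics/t7.png

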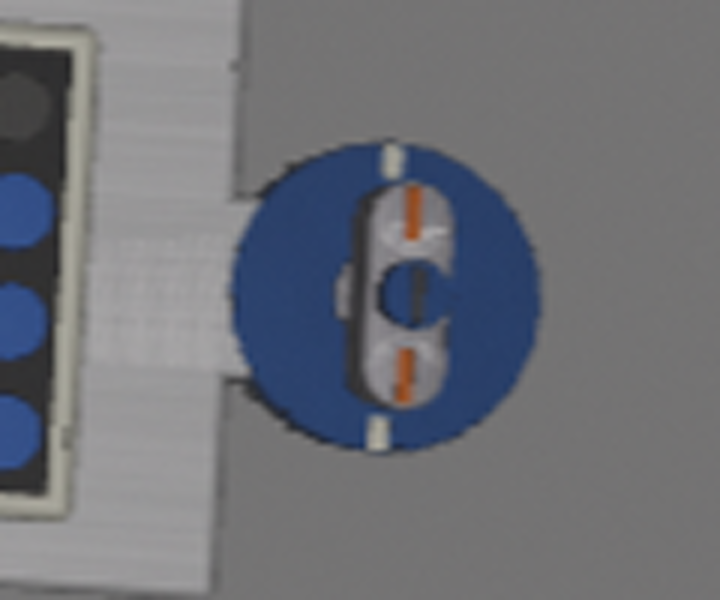

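The top crop shows the nut's orange lines at (413,212) and (404,375), parallel to the marks at (392,160) and (377,433). The cap slot is vertical at (418,294), as it was at the start. I'll put numbers on this, then hand in.

```bash
python3 - <<'E'
from m import *
rep(read_camera('top'),(413,212),(404,375),(392,160),(377,433),(380,215),(415,294))
rep(read_camera('scene'),(382,188),(289,326),(435,226),(284,459),(120,140),(330,226))
print(get_obs()['force'],abs(get_obs()['joint_velocities']).max());sign_off()
E
```

```text
nut [ 0.5513 -0.1237  0.066 ] [ 0.5092 -0.1203  0.066 ] mid [ 0.5303 -0.122   0.066 ] ang 175.4 marks mid [ 0.53   -0.1219  0.036 ] 175.4 0.042227281782789935 0.0733680643727285
cap [ 0.5299 -0.1212  0.078 ]
nut [ 0.5104 -0.1197  0.066 ] [ 0.553  -0.1232  0.066 ] mid [ 0.5317 -0.1214  0.066 ] ang 175.4 marks mid [ 0.5315 -0.1215  0.036 ] 175.7 0.04267747323070662 0.07292301853838085
cap [ 0.5328 -0.1199  0.078 ]
[ 0.483284    0.30131976 -1.22701075] 0.5213327108896969
the job is handed in; nothing more can be done
```

The blue foot's jam nut is locked and I handed the job in; no verdict is reported. I gripped it across its flats at 15 N and turned it about 68° clockwise. I stopped when the wrist torque about the turning axis rose to about 0.2 N m, well under the 1.2 N m that would drag the screw.

- **Nut:** both cameras put the wings at 175.4°. The white marks read 175.4° in the top view and 175.7° in the scene view.
- **Blue screw:** its slot looks unchanged by eye in both views, but I did not measure it.
- **Black nut:** the arm never went near it, but I did not measure it again at the end.
- **Arm:** it had let go and moved about 0.2 m clear, with about 1 N on the wrist, by about 8.7 s of the 29 s allowed.

No check failed. The two cameras differed by about 1.5 mm on the nut's centre, within the stated calibration. There was a sideways force of up to about 6 N while gripping, from being about 1–2 mm off centre.

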